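Pack the jug handles, fasten the finds case and hang up the basket

TASK

This batch is dry and sorted: pack every broken-off jug handle from the white sorting tray into the open finds case, then shut its lid fully, and only after that turn both wooden turnbuttons on its front rail square across the lid's edge so that it cannot open. Hang the emptied wire basket they dried in by its handle on the hook of the stand, and leave the flat sherds and everything else where they lie.

Things in the scene. Friction and masses are not known exactly. Their poses are not given: they have to be found in the camera images.
- handle1_crown (a point): Terracotta jug handle, a flat-lying C of round bar 22 mm thick, 0.11 kg, may be absent. Ends 100 mm apart, a 12 x 24 x 22 mm bit of pot wall across each; the crown stands 36 mm off the line of the ends. Point: middle of the crown, on the bar's centre line, 11 mm above its support; pinch here along x. x: outward from the crown, y: along the bar there, parallel to the line of the ends; z up.
- handle2_crown (a point): Terracotta jug handle, a flat-lying C of round bar 22 mm thick, 0.11 kg, may be absent. Ends 92 mm apart, a 12 x 24 x 22 mm bit of pot wall across each; the crown stands 34 mm off the line of the ends. Point: middle of the crown, on the bar's centre line, 11 mm above its support; pinch here along x. x: outward from the crown, y: along the bar there, parallel to the line of the ends; z up.
- handle3_crown (a point): Terracotta jug handle, a flat-lying C of round bar 22 mm thick, 0.11 kg, may be absent. Ends 104 mm apart, a 12 x 24 x 22 mm bit of pot wall across each; the crown stands 38 mm off the line of the ends. Point: middle of the crown, on the bar's centre line, 11 mm above its support; pinch here along x. x: outward from the crown, y: along the bar there, parallel to the line of the ends; z up.
- handle4_crown (a point): Terracotta jug handle, a flat-lying C of round bar 22 mm thick, 0.11 kg, may be absent. Ends 88 mm apart, a 12 x 24 x 22 mm bit of pot wall across each; the crown stands 33 mm off the line of the ends. Point: middle of the crown, on the bar's centre line, 11 mm above its support; pinch here along x. x: outward from the crown, y: along the bar there, parallel to the line of the ends; z up.
- case_in (a point): Finds case: fixed plywood box, outside 216 (x) x 280 (y) x 85 mm. Point: centre of its inner floor, 8 mm above the table; x from the front rail to the hinge side, y along the hinge, z up. Inside 170 (x) x 256 (y) mm. Front rail (-x) 34 mm thick, 85 high; other walls 12 mm thick, 73 high; the lid lies on these, flush with the rail's top.
- lid (a joint): Hinged plywood lid of the case, 181 mm from hinge to free edge, 280 mm wide, 12 mm thick, 0.34 kg. 0 = fully shut, grows as it opens (rad); starts past upright at 1.65 to 1.8, stop at 1.85. Stiff hinge: it stays where left, 2 to 5 N at the edge move it. No grip: push it over by its outer face and press it down.
- lid_hinge (a point): Middle of the lid's hinge line, 73 mm above the table: the lower rear edge of the shut lid. The frame turns with the lid: y along the hinge; with the lid shut, x points away from the free edge and z up. The lid fills x = -181 to 0 and z = 0 to 12 mm (outer face z = 12) in this frame.
- button_left (a joint): Wooden turnbutton on the +y half of the case's front rail: bar 71 x 18 x 14 mm, round ends, on an upright screw 17 mm from one end. 0 = along the rail, long arm (54 mm) to the case's middle (-y in its frame); grows as that arm swings towards the hinge side, over the lid; 1.57 = square across. Range -0.3 to 1.8 rad, starts within 0.25 of 0. Friction 0.06 N m, stays where left.
- button_left_pivot (a point): Screw axis of the +y turnbutton, half-way up the bar, 93 mm above the table (bar from 86 to 100 mm, rail's top at 85). 85 mm from the case's middle line, mid-thickness of the rail, so 17 mm from the lid's free edge.
- button_left_end (a point): Point on the centre line of that turnbutton's long arm, 45 mm from the screw axis, half-way up the bar.
- button_right (a joint): Wooden turnbutton on the -y half of the case's front rail: bar 71 x 18 x 14 mm, round ends, on an upright screw 17 mm from one end. 0 = along the rail, long arm (54 mm) to the case's middle (+y in its frame); grows as that arm swings towards the hinge side, over the lid; 1.57 = square across. Range -0.3 to 1.8 rad, starts within 0.25 of 0. Friction 0.06 N m, stays where left.
- button_right_pivot (a point): Screw axis of the -y turnbutton, half-way up the bar, 93 mm above the table (bar from 86 to 100 mm, rail's top at 85). 85 mm from the case's middle line, mid-thickness of the rail, so 17 mm from the lid's free edge.
- button_right_end (a point): Point on the centre line of that turnbutton's long arm, 45 mm from the screw axis, half-way up the bar.
- basket_grip (a point): Empty wire drying basket, standing on the table: steel, 110 (x) x 150 (y) mm, sides 55 mm high, 0.3 kg, with a fixed bail handle. Point: middle of the handle's round wooden grip, 12 mm thick, 104 mm long, level along y, 155 mm above the basket's underside; z is the basket's up.
- basket: The same basket; origin at the centre of its underside, same axes.
- hook_seat (a point): Hook of the fixed steel stand: an 8 mm round bar coming forward along this frame's -x from the top of a post (16 mm thick, 234 mm high). Point: top of the hook's bar at its lowest dip, 209 mm above the table, 78 mm in front of the post's axis; the upturned tip is 32 mm further forward and 25 mm higher. z up. A grip hangs here lying along y. The foot is a 124 mm disc.
- tray: Low white sorting tray, fixed, 380 (x) x 260 (y) mm, rim 12 mm high, floor 4 mm thick. Origin: centre of its underside.
- flat1: A flat body sherd in the tray, about 42 x 38 x 9 mm; not part of the job. Origin: on its underside.
- flat2: Another flat body sherd in the tray, about 43 x 36 x 10 mm; not part of the job. Origin: on its underside.
- flat3: A larger flat body sherd on the table, 85 x 65 x 10 mm; not part of the job. Origin: on its underside.
- tape: A roll of tape lying flat, 96 mm across, 24 mm high; not part of the job. Origin: on its underside.
- brush: A cleaning brush 180 mm long; not part of the job. Origin: on its underside.
- jar: A glass jar 56 mm across, 75 mm high; not part of the job. Origin: on its underside.
- bowl: A small terracotta bowl 100 mm across, 45 mm high; not part of the job. Origin: on its underside.

How it is judged (in metres and radians):
On the way, in this order (a step that is already met when the one before it is completed fails the run):
1. all the jug handles lie inside the open case (x of handle1_crown in the frame of case_in between -0.085 and 0.085 m and y of handle1_crown in the frame of case_in between -0.128 and 0.128 m and z of each of handle1_crown, handle2_crown, handle3_crown, handle4_crown in the frame of case_in below 0.06 m and x of handle2_crown in the frame of case_in between -0.085 and 0.085 m and y of handle2_crown in the frame of case_in between -0.128 and 0.128 m and x of handle3_crown in the frame of case_in between -0.085 and 0.085 m and y of handle3_crown in the frame of case_in between -0.128 and 0.128 m and x of handle4_crown in the frame of case_in between -0.085 and 0.085 m and y of handle4_crown in the frame of case_in between -0.128 and 0.128 m and value of joint lid above 0.6 rad), for 0.2 s.
2. the lid is shut on them (x of handle1_crown in the frame of case_in between -0.085 and 0.085 m and y of handle1_crown in the frame of case_in between -0.128 and 0.128 m and z of each of handle1_crown, handle2_crown, handle3_crown, handle4_crown in the frame of case_in below 0.06 m and x of handle2_crown in the frame of case_in between -0.085 and 0.085 m and y of handle2_crown in the frame of case_in between -0.128 and 0.128 m and x of handle3_crown in the frame of case_in between -0.085 and 0.085 m and y of handle3_crown in the frame of case_in between -0.128 and 0.128 m and x of handle4_crown in the frame of case_in between -0.085 and 0.085 m and y of handle4_crown in the frame of case_in between -0.128 and 0.128 m and value of joint lid below 0.04 rad), for 0.2 s.
3. both turnbuttons are turned across the lid's edge (all of step 2 and value of joint each of button_left, button_right above 1.2 rad), for 0.2 s.
At the end, for the whole second after the job is handed in: Every handle present lies inside the case, the lid is shut (within 0.04 rad), both turnbuttons are turned at least 1.2 rad, and the basket hangs free, still and upright (within 0.5 rad) by its grip in the dip of the hook (grip's middle within 25 mm along and 50 mm across the hook) (all of step 3 and x of basket_grip in the frame of hook_seat between -0.025 and 0.025 m and y of basket_grip in the frame of hook_seat between -0.05 and 0.05 m and z of basket_grip in the frame of hook_seat between -0.005 and 0.03 m and angle between basket_grip's own z axis and vertical below 0.5 rad and linear speed of basket below 0.1 m/s); the robot touches nothing.
It fails at once if a turnbutton is swung over the lid's place while the lid is still up ((value of joint lid above 0.12 rad and value of joint button_left above 0.8 rad) or (value of joint lid above 0.12 rad and value of joint button_right above 0.8 rad)).
It fails at once if a bystander is moved more than 6 cm (distance of any of flat1, flat2, flat3, tape, brush, jar, bowl from where it was at the start of the episode above 0.06 m).
Of handle1, handle2, handle3, handle4 only 2 to 4 are there at a start; the rules pass over those that are not, and their reading is None.
At some moment in a run one of handle1, handle2, handle3, handle4 may be knocked a few centimetres aside while the robot is not near it.
Once in a run the grip may slacken for a moment while it holds something.
It also fails if it takes over 210 s, if anything falls off the work surface, if the arm or the gripper's body presses on something with over 40 N, if the wrist force passes 120 N, or if a joint passes its speed limit or range.

ROBOT

A 6-joint arm with a two-finger parallel gripper is mounted at the origin on the work surface. World frame = base frame: x ahead of the robot, y to its left, z up, the work surface at z = 0. Lengths are in mm, angles in rad, forces in N, time in s.
With the tool pointing down it reaches from about 375 to 925 mm from the base axis. Payload 5.7 kg.
Tool frame: the origin (TCP) lies midway between the tips of the shut fingers; the grasp point (between the pads) lies 19 mm behind it; z points along the fingers, y is the line along which they close (so a half turn about z gives the same grasp; the last joint's range is limited). The gripper opens to 88 mm and grips with 3 to 60 N. Pads are 20 mm wide; open, the fingers measure 115 mm over their backs; the gripper's body (75 mm by 178 mm) begins 61 mm behind the grasp point.
Start: joints at [1.12, 0.359, 1.51, -0, 1.272, -0.115], TCP at [197.706, 566.458, 222.623] pointing down, gripper open.
Joint ranges: [-2.97, 2.97], [-1.01, 2.36], [0.21, 2.38], [-0.96, 4.11], [0.2, 2.71], [-2.98, 2.98]. Speed limits (rad/s): [2.39, 2.39, 3.14, 3.14, 3.14, 3.14].

INTERFACE

Orientations are given as a rotation vector (axis times angle).
In Python, from cell import get_state, snapshot, get_calibration, finish_job, outline_of, tip_of gives the robot as it stands. The module is installed in compiled form; this text tells all that it offers.
- The arm moves only by the shell command python3 -m pendant 'ROWS'. ROWS is JSON, a list of rows, each a list of 7 numbers: the opening in per cent of the stroke, from 0 (shut) to 100 (fully open), then the shift along the world's x, y, z scaled (see below), then the turn, a rotation vector about the world's x, y, z scaled (see below). In form: [[jaw, tx, ty, tz, rx, ry, rz], ...]. A call has 1 to 20 rows; each row shifts and turns the commanded pose from where the row before left it; what a row does not reach is not made up. The controller multiplies each number of a shift by 0.1 m and each number of a turn by 5 degrees. A row lasts 1/12 s, in which the tool goes at most 41.7 mm and 7.16 degrees, less where a joint would pass 70% of its speed; a pose out of reach is approached as far as the arm can. A call with a number of a shift or a turn outside -1 to 1 is refused whole. A call with a gripper value outside its range is refused whole. The fingers move at their own pace and stop on an object; the grip force is fixed at half the most. Time passes only in rows, so rows that do not move let the fingers close. It gives the time, the measured TCP pose, the force, the opening and the grip force at its end, in the units of the state.
- get_state(): the state, without advancing time (a new reading comes with each control period).
- snapshot(name): name is "scene" or "top" or "wrist"; returns (picture, depth): 384x512x3 uint8, red, green, blue; 384x512 float32, mm along the optical axis (not along the pixel's ray), 0 where there is no reading.
- get_calibration(name): a dict with "fx", "fy", "cx", "cy" (pixels), "distortion" ([k1, k2, p1, p2, k3] as OpenCV has them; the pictures are not rectified), "R" (3x3) and "t" (3): a world point X has camera coordinates R X + t; the wrist camera has in their place "hand_eye" (4x4, takes a point from camera to tool coordinates, whose origin is the TCP and whose axes are the flange's). Camera axes: x right, y down, z forward; pixel columns grow to the right and rows downward; lengths in mm; the calibration is good to about 2 mm. A picture is of the moment at which its call begins: read the wrist's pose just before it. get_calibration takes no time and is no camera call.
- finish_job(): hands the job in; it is judged then, once.
Trained networks look in the newest picture that a camera, given by its name, has taken for a name from the list of things; names that differ only in an ending like _2 or _b are one class to them, and where a whole thing is asked for, a point or a joint stands for the part that bears it (a point fixed in the world has none). Each returns a list of dicts, best first, with "p" (0 to 1); they miss things now and then, are a little off and sometimes report something else, mostly with a low value. They report only what shows in the picture. A call takes as long as a camera call.
- outline_of(camera, label): "pixels" (384x512 bool, what is visible of it) and "rect" ([left, top, width, height] in pixels, round what is visible of it).
- tip_of(camera, label): "pixel" ([column, row] in pixels: a listed point, or the origin of a listed thing).
The state is a dict: "clock": time; "joint_pos": joint angles; "joint_vel": joint speeds; "joint_torque": joint torques, N m; "tool_pos": TCP position; "ee_rot": TCP orientation; "force": force on the tool from outside, world axes, zero at the start; "moment": the same for the moment, N m; "opening": opening from 0.0 (shut) to 1.0 (fully open); "grip_force": force on a finger pad.
Only numpy, scipy, OpenCV 4.12 (cv2) and the standard library are available. Lean on these libraries where they do the work, as an engineer would, in place of code of your own. Each camera call takes 0.05 s, during which the arm holds its last target. There are 200 camera calls.

## Working session

There is one attempt and no reset: what is moved stays moved. The work goes in short steps, Python scripts to look and compute and a shell command to move; the robot and the scene stay as the last step left them, time stands still between calls to the robot, and variables do not carry over. Pictures are saved under pics/ and viewed, at most 17 in all, crops included, and the job is handed in when it is done.

```bash
mkdir -p pics; python3 - <<'E'
from cell import *
import cv2,numpy as np
s=get_state();print({k:np.round(s[k],3) for k in('clock','tool_pos','ee_rot','opening')})
a,d=snapshot("scene");b,d2=snapshot("top")
cv2.imwrite("pics/a.png",a[:,:,::-1]);cv2.imwrite("pics/b.png",cv2.resize(b[:,:,::-1],(800,600)))
for c in("scene","top"):
    k=get_calibration(c);print(c,-np.array(k["R"]).T@np.array(k["t"]),np.round(k["R"],2).tolist(),k["fx"],k["distortion"])
E
```

```text
{'clock': np.float64(0.0), 'tool_pos': array([197.432, 565.868, 221.83 ]), 'ee_rot': array([-5.250e-01, -3.097e+00,  3.000e-03]), 'opening': np.float64(0.995)}
scene [1106.65087481  505.11204477 1332.51437329] [[-0.65, 0.76, 0.02], [0.64, 0.55, -0.54], [-0.42, -0.34, -0.84]] 492.264700573543 [-0.04957639  0.          0.          0.          0.        ]
top [ 365.8577571    23.05261346 1258.33551347] [[0.02, -1.0, 0.0], [-0.99, -0.02, -0.13], [0.13, 0.0, -0.99]] 375.5195661922815 [-0.02656889  0.          0.          0.          0.        ]
```

View pics/a.png

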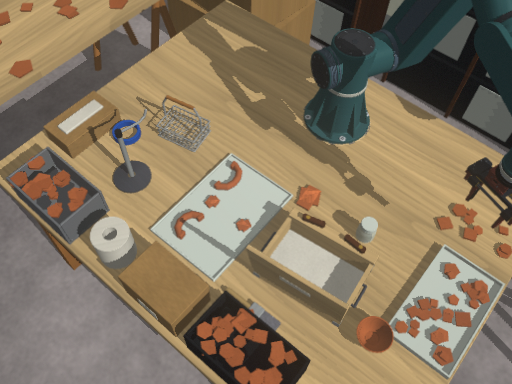

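View pics/b.png

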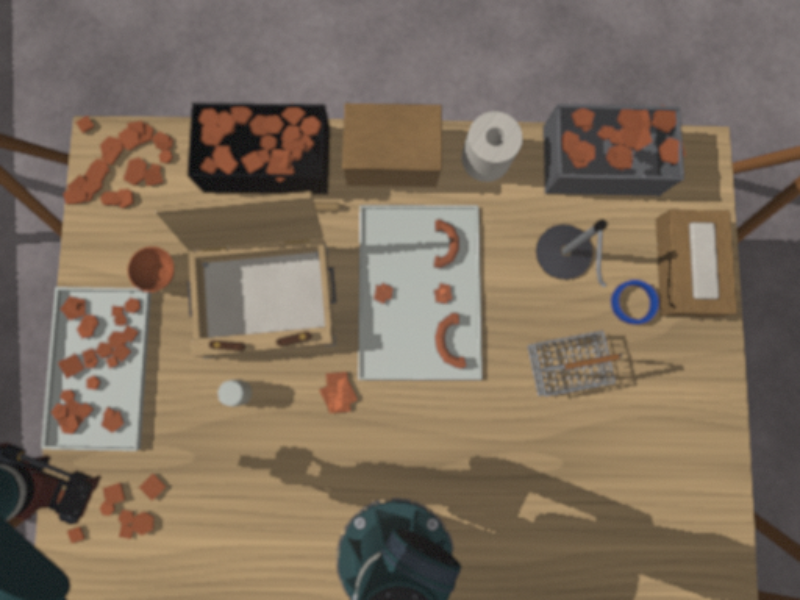

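```bash
cat > h.py <<'E'
from cell import *
import cv2,numpy as np
from scipy.spatial.transform import Rotation as Ro
np.set_printoptions(suppress=True,precision=1)
def K(c):
    k=get_calibration(c);return k,np.array([[k["fx"],0,k["cx"]],[0,k["fy"],k["cy"]],[0,0,1.]]),np.array(k["distortion"])
def pose(c):
    k,_,_=K(c)
    if c=="wrist":
        s=get_state();R=Ro.from_rotvec(s["ee_rot"]).as_matrix();H=np.array(k["hand_eye"])
        return R@H[:3,:3],R@H[:3,3]+np.array(s["tool_pos"])
    R=np.array(k["R"]);return R.T,-R.T@np.array(k["t"])
def rays(c,px):
    k,M,D=K(c);u=cv2.undistortPoints(np.array(px,float).reshape(-1,1,2),M,D).reshape(-1,2)
    return np.c_[u,np.ones(len(u))]
def at_z(c,px,z,P=None):
    Rw,o=P or pose(c);r=rays(c,px)@Rw.T
    return o+r*((z-o[2])/r[:,2])[:,None]
def at_d(c,px,d,P=None):
    Rw,o=P or pose(c);return o+(rays(c,px)*np.array(d).reshape(-1,1))@Rw.T
E
python3 - <<'E'
from h import *
Z=dict(handle1_crown=15,handle2_crown=15,handle3_crown=15,handle4_crown=15,case_in=8,lid_hinge=73,button_left_pivot=93,button_left_end=93,button_right_pivot=93,button_right_end=93,basket_grip=155,basket=0,hook_seat=209,tray=0,flat1=4,flat2=4,flat3=0,tape=0,brush=0,jar=0,bowl=0)
for c in("top","scene"):
    a,d=snapshot(c);P=pose(c)
    for n,z in Z.items():
        print(c,n,[(round(t["p"],2),np.round(t["pixel"]).astype(int).tolist(),np.round(at_z(c,[t["pixel"]],z,P)[0,:2]).astype(int).tolist()) for t in tip_of(c,n)[:5] if t["p"]>.2])
E
```

```text
top handle1_crown [(0.9, [280, 219], [444, -86])]
top handle2_crown []
top handle3_crown []
top handle4_crown [(0.49, [288, 154], [665, -110])]
top case_in [(0.72, [172, 191], [532, 278])]
top lid_hinge [(0.71, [163, 158], [630, 298]), (0.51, [215, 253], [332, 121]), (0.41, [191, 134], [712, 211])]
top button_left_pivot [(0.42, [138, 223], [420, 361])]
top button_left_end [(0.68, [154, 224], [416, 314]), (0.26, [191, 210], [462, 198])]
top button_right_pivot [(0.48, [192, 211], [460, 194])]
top button_right_end [(0.42, [180, 222], [424, 233])]
top basket_grip [(0.62, [375, 230], [408, -353]), (0.45, [155, 249], [342, 291])]
top basket [(0.92, [364, 230], [414, -368]), (0.53, [380, 229], [416, -423])]
top hook_seat [(0.63, [381, 174], [564, -355])]
top tray [(0.59, [266, 184], [564, -38])]
top flat1 [(0.64, [215, 250], [338, 127]), (0.57, [281, 190], [543, -90]), (0.53, [246, 189], [545, 29])]
top flat2 [(0.64, [215, 250], [338, 127]), (0.57, [281, 190], [543, -90]), (0.53, [246, 189], [545, 29])]
top flat3 [(0.64, [215, 250], [338, 128]), (0.57, [281, 190], [544, -90]), (0.53, [246, 
[... 941 characters left out ...]
, [137, 122], [576, -358])]
scene tray [(0.72, [225, 214], [554, -34])]
scene flat1 [(0.66, [303, 197], [347, 115]), (0.6, [213, 202], [549, -88]), (0.48, [242, 226], [554, 37])]
scene flat2 [(0.66, [303, 197], [347, 115]), (0.6, [213, 202], [549, -88]), (0.48, [242, 226], [554, 37])]
scene flat3 [(0.66, [303, 197], [345, 114]), (0.6, [213, 202], [548, -89]), (0.48, [242, 226], [552, 36])]
scene tape [(0.62, [128, 134], [535, -503])]
scene brush [(0.93, [246, 308], [743, 212]), (0.39, [362, 251], [384, 363]), (0.38, [127, 136], [546, -496])]
scene jar [(0.76, [363, 237], [339, 341]), (0.72, [184, 134], [408, -354])]
scene bowl [(0.96, [373, 339], [585, 533]), (0.47, [126, 136], [546, -498])]
```

The scene picture shows two C handles in the tray, at (230,177) and (187,222). The case at (310,265) is open, the basket stands at (182,130) and the hook is near (137,120). In the enlarged top view handle A is at (450,340) with its crown to the left, and handle B is at (447,243) with its crown to the right.

```bash
python3 - <<'E'
from h import *
from cell import *
for c in("top","scene"):
    a,d=snapshot(c);P=pose(c);seen=[]
    for n in("handle1","handle2","handle3","handle4"):
        for o in outline_of(c,n+"_crown")[:4]:
            m=o["pixels"];v,u=np.nonzero(m)
            w=at_z(c,np.c_[u,v],18,P)[:,:2]
            if o["p"]<.3 or len(w)<20 or any(np.linalg.norm(w.mean(0)-q)<15 for q in seen):continue
            seen.append(w.mean(0))
            ce,sz,an=cv2.minAreaRect(w.astype(np.float32))
            print(c,n,round(o["p"],2),"mean",w.mean(0),"rect",np.array(ce),np.array(sz),an,"pix",len(w))
    for n in("button_left","basket","lid"):
        for o in outline_of(c,n)[:2]:print(c,n,round(o["p"],2),np.round(o["rect"]))
s=get_state();print(Ro.from_rotvec(s["ee_rot"]).as_matrix())
print(np.array(get_calibration("wrist")["hand_eye"]),get_calibration("wrist")["fx"])
E
```

```text
top handle1 0.75 mean [ 446.3 -105.3] rect [ 446.1 -106.6] [120.3  57.4] 7.856081962585449 pix 322
top handle1 0.73 mean [737.7 158.7] rect [738.4 158.9] [17.6 54.7] 0.8978601098060608 pix 89
top handle3 0.48 mean [585.8 307.7] rect [585.  327.6] [345.  379.6] 6.682448387145996 pix 9239
top handle4 0.84 mean [ 659.8 -103.6] rect [ 659.  -102.2] [100.4  50.8] 0.28295809030532837 pix 244
top handle4 0.73 mean [549.2 -94.1] rect [551.2 -94. ] [40.6 33.4] 0.3029787540435791 pix 114
top button_left 0.3 [341. 212.  55.  43.]
top basket 0.73 [338. 210.  62.  45.]
top lid 0.64 [ 97. 125. 110.  36.]
scene handle4 0.63 mean [661.3 -96.1] rect [660.7 -94.5] [ 53.8 106.2] 89.69744110107422 pix 310
scene button_left 0.71 [346. 236.  22.  16.]
scene button_left 0.68 [158.  95.  52.  56.]
scene basket 0.84 [160.  94.  51.  58.]
scene basket 0.4 [345. 232.  23.  20.]
scene lid 0.91 [245. 246. 102.  75.]
scene lid 0.48 [224. 289.  55.  40.]
[[-0.9  0.3 -0. ]
 [ 0.3  0.9 -0. ]
 [ 0.  -0.  -1. ]]
[[  -0.    -1.    -0.3   68.6]
 [   1.    -0.    -0.    -0.7]
 [   0.    -0.3    1.  -162. ]
 [   0.     0.     0.     1. ]] 335.73522706649754
```

```bash
python3 -m pendant '[[100,0.25,-0.3,0,0,0,0.3],[100,0.25,-0.3,0,0,0,0.3],[100,0.25,-0.3,0,0,0,0.3],[100,0.25,-0.3,0,0,0,0.3],[100,0.2,-0.35,0,0,0,0.3],[100,0.2,-0.35,0,0,0,0.3],[100,0.2,-0.35,0,0,0,0.3],[100,0.2,-0.35,0,0,0,0.3],[100,0.2,-0.35,0,0,0,0.3],[100,0.2,-0.35,0,0,0,0.3],[100,0.1,-0.35,0,0,0,0.3],[100,0.1,-0.35,0,0,0,0.3],[100,0.1,-0.35,0,0,0,0.3],[100,0,-0.35,0,0,0,0.3],[100,0,-0.35,0,0,0,0.3],[100,0,-0.35,0,0,0,0.3],[100,0,-0.35,0,0,0,0.3],[100,0,-0.35,0,0,0,0.3],[100,0,-0.34,0,0,0,0],[100,0,0,0,0,0,0]]'
cat >> h.py <<'E'
def st():
    s=get_state();R=Ro.from_rotvec(s["ee_rot"]).as_matrix();y=R[:,1]
    print("t",round(s["clock"],1),"tcp",np.array(s["tool_pos"]),"yaw",round(np.degrees(np.arctan2(y[1],y[0])),1),"zt",np.round(R[:,2],3),"open",round(s["opening"],3),"F",np.array(s["force"]),"g",round(s["grip_force"],1))
    return s
E
python3 -c "
from h import *
st()"
```

```text
clock: 4.77
tool_pos: [448.5, -82.9, 223.1]
ee_rot: [-0.206, 3.133, -0.005]
force: [-0.1, 0.2, -0.2]
opening: 0.998
grip_force: 0.0
t 4.8 tcp [448.5 -82.9 223.1] yaw 97.5 zt [ 0. -0. -1.] open 0.998 F [-0.1  0.2 -0.2] g 0.0
```

```bash
cat > look.py <<'E'
from h import *
import sys
st();P=pose("wrist");a,d=snapshot("wrist")
cv2.imwrite("pics/%s.png"%sys.argv[1],a[:,:,::-1])
v,u=np.mgrid[0:384,0:512];w=at_d("wrist",np.c_[u.ravel(),v.ravel()],d.ravel(),P).reshape(384,512,3)
hsv=cv2.cvtColor(a,cv2.COLOR_RGB2HSV)
m=((hsv[...,0]<14)&(hsv[...,1]>110)&(w[...,2]>float(sys.argv[2]))&(w[...,2]<float(sys.argv[3]))&(d>0)).astype(np.uint8)
n,l,s,c=cv2.connectedComponentsWithStats(m)
for i in range(1,n):
    if s[i,4]<400:continue
    q=w[l==i];ce,sz,an=cv2.minAreaRect(q[:,:2].astype(np.float32))
    if sz[0]<sz[1]:sz=sz[::-1];an+=90
    e=np.array([np.cos(np.radians(an)),np.sin(np.radians(an))]);r=q[:,:2]-ce;k=abs(r@e)<12
    print("bbox",s[i,:4],"rect",np.array(ce),np.array(sz),"long axis",round(an,1),"crown~",q[k].mean(0),"ztop",np.percentile(q[:,2],90))
for n in("handle1_crown","handle2_crown","handle3_crown","handle4_crown"):
    print(n,[(round(t["p"],2),at_z("wrist",[t["pixel"]],float(sys.argv[2])+7,P)[0]) for t in tip_of("wrist",n) if t["p"]>.3])
E
python3 look.py w1 8 40
```

```text
t 4.8 tcp [448.5 -82.9 223.1] yaw 97.5 zt [ 0. -0. -1.] open 0.998 F [-0.1  0.2 -0.2] g 0.0
bbox [420  56  62  78] rect [337.  125.8] [91.6 67.4] long axis 22.5 crown~ [336.9 125.4   9.8] ztop 10.79159932795099
bbox [206 109  54 107] rect [ 445.5 -107.3] [117.8  55.7] long axis 8.7 crown~ [442.6 -89.8  23.8] ztop 26.235295552681414
bbox [220 230  30  36] rect [549.2 -95. ] [45.2 35.2] long axis 6.0 crown~ [549.  -95.   13.8] ztop 14.731038618760744
bbox [320 246  25  32] rect [554.6  24.2] [40.3 25.9] long axis 23.9 crown~ [554.4  24.3  12.5] ztop 13.412629413460365
bbox [198 320  38  42] rect [ 678.9 -106.7] [72.  33.7] long axis 39.5 crown~ [ 681.1 -109.1   22.5] ztop 25.931661258144725
handle1_crown [(0.92, array([443. , -88.6,  15. ]))]
handle2_crown []
handle3_crown []
handle4_crown [(0.73, array([ 653.2, -119.5,   15. ]))]
```

View pics/w1.png

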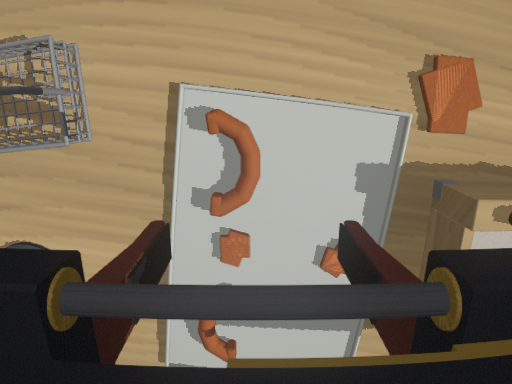

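The wrist picture shows handle A spanning (210,110) to (258,163), with the crown at (258,163), and all clear around it. Depth and the detector agree on the crown at about (443,-89).

```bash
python3 -m pendant '[[65,-0.06,-0.065,-0.25,0,0,0.24],[65,0,0,-0.4,0,0,0],[65,0,0,-0.4,0,0,0],[65,0,0,-0.4,0,0,0],[65,0,0,-0.35,0,0,0],[65,0,0,-0.2,0,0,0],[65,0,0,-0.13,0,0,0],[65,0,0,0,0,0,0],[0,0,0,0,0,0,0],[0,0,0,0,0,0,0],[0,0,0,0,0,0,0],[0,0,0,0,0,0,0],[0,0,0,0,0,0,0],[0,0,0,0,0,0,0]]'
```

```text
clock: 6.18
tool_pos: [442.5, -84.4, 10.4]
ee_rot: [-0.245, 3.13, -0.002]
force: [-0.2, -0.0, 6.8]
opening: 0.242
grip_force: 29.7
```

```bash
python3 -m pendant '[[0,0,0,0.2,0,0,0],[0,0,0,0.4,0,0,0],[0,0,0,0.4,0,0,0],[0,0,0,0.4,0,0,0],[0,0,0,0.4,0,0,0],[0,0,0,0.4,0,0,0],[0,0.03,0.4,0.1,0,0,0],[0,0.03,0.4,0,0,0,0],[0,0.03,0.4,0,0,0,0],[0,0.03,0.4,0,0,0,0],[0,0.03,0.4,0,0,0,0],[0,0.03,0.4,0,0,0,0],[0,0,0.4,0,0,0,0],[0,0,0.4,0,0,0,0],[0,0,0.2,0,0,0,0],[0,0,0,0,0,0,0]]'
python3 - <<'E'
from h import *
s=st();P=pose("wrist");a,d=snapshot("wrist");cv2.imwrite("pics/w2.png",a[:,:,::-1]);np.savez("w2.npz",a=a,d=d,R=P[0],o=P[1])
Z=dict(case_in=8,lid_hinge=73,button_left_pivot=93,button_left_end=93,button_right_pivot=93,button_right_end=93)
for n,z in Z.items():
    print(n,[(round(t["p"],2),np.round(t["pixel"]),at_z("wrist",[t["pixel"]],z,P)[0,:2]) for t in tip_of("wrist",n) if t["p"]>.3])
E
```

```text
clock: 7.52
tool_pos: [459.2, 259.9, 239.5]
ee_rot: [-0.251, 3.131, 0.003]
force: [0.8, 0.4, -1.2]
opening: 0.243
grip_force: 29.7
t 7.5 tcp [459.2 259.9 239.5] yaw 99.2 zt [-0.  0. -1.] open 0.243 F [ 0.8  0.4 -1.2] g 29.7
case_in [(0.71, array([268., 232.]), array([541.6, 290.5]))]
lid_hinge [(0.87, array([263., 328.]), array([634.5, 297.8]))]
button_left_pivot [(0.79, array([365., 165.]), array([427.9, 360.5])), (0.48, array([227., 151.]), array([435.8, 230.2]))]
button_left_end [(0.73, array([315., 152.]), array([424.5, 310.7]))]
button_right_pivot []
button_right_end [(0.55, array([ 14., 202.]), array([520.2,  21.5])), (0.53, array([225., 150.]), array([435. , 228.3]))]
```

View pics/w2.png

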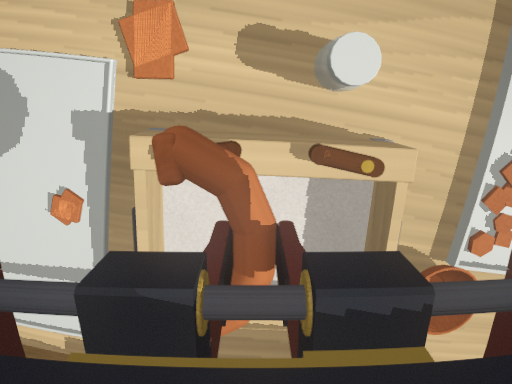

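The picture shows the handle held. The case's front rail top runs from about (131,135) to (416,150). The left button's screw is at (366,166), and the handle hides the right button.

```bash
python3 - <<'E'
from h import *
z=np.load("w2.npz");P=(z["R"],z["o"])
v,u=np.mgrid[0:384,0:512];w=at_d("wrist",np.c_[u.ravel(),v.ravel()],z["d"].ravel(),P).reshape(384,512,3)
print(at_z("wrist",[(131,135),(416,150),(366,166),(320,153)],85,P))
# rail-top points
m=(w[...,2]>74)&(w[...,2]<92)&(w[...,0]<480)&(w[...,0]>380)&(w[...,1]>120)&(w[...,1]<440)
q=w[m];ce,sz,an=cv2.minAreaRect(q[:,:2].astype(np.float32));print(len(q),np.array(ce),np.array(sz),an,np.median(q[:,2]))
# front edge line & walls
for col in (170,260,300,330,390):
    k=m[:,col]
    if k.any():
        r=np.nonzero(k)[0];print(col,w[r[0],col],w[r[-1],col])
E
```

```text
[[436.1 137.4  85. ]
 [406.5 409.9  85. ]
 [430.1 364.3  85. ]
 [425.1 317.4  85. ]]
5661 [442.6 275.9] [ 71.2 280.8] 0.9120123982429504 84.77390831798795
260 [421.9 259.1  77.9] [454.4 264.4  84.1]
300 [417.5 297.3  79. ] [450.1 302.8  84.6]
330 [414.4 325.6  81.8] [447.6 332.4  83.3]
390 [407.7 387.3  75.2] [439.7 391.6  84.8]
```

```bash
python3 -m pendant '[[0,0.2,0.3,0,0,0,-0.3],[0,0.2,0.3,0,0,0,-0.28],[0,0.2,0.3,0,0,0,0],[0,0.1,0.265,-0.1,0,0,0],[0,0,0,-0.4,0,0,0],[0,0,0,-0.4,0,0,0],[0,0,0,-0.4,0,0,0],[0,0,0,-0.35,0,0,0],[0,0,0,-0.2,0,0,0],[0,0,0,-0.1,0,0,0],[0,0,0,0,0,0,0],[0,0,0,0,0,0,0]]'; python3 -c "
from h import *
st()"
```

```text
clock: 8.87
tool_pos: [530.5, 372.1, 45.2]
ee_rot: [-0.165, 3.137, 0.0]
force: [1.5, -0.5, -0.3]
opening: 0.247
grip_force: 29.7
t 8.9 tcp [530.5 372.1  45.2] yaw 96.0 zt [ 0.  0. -1.] open 0.247 F [ 1.5 -0.5 -0.3] g 29.7
```

```bash
python3 -m pendant '[[0,0,0,-0.15,0,0,0],[0,0,0,-0.12,0,0,0],[0,0,0,0,0,0,0],[40,0,0,0,0,0,0],[40,0,0,0,0,0,0],[40,0,0,0,0,0,0],[40,0,0,0.2,0,0,0],[40,0,0,0.4,0,0,0],[40,0,0,0.4,0,0,0],[40,0,0,0.4,0,0,0],[40,-0.1,-0.1,0.4,0,0,0],[40,0,-0.4,0,0,0,0],[40,0,-0.4,0,0,0,0],[40,0,-0.4,0,0,0,0],[40,0,-0.4,0,0,0,0],[40,0,-0.4,0,0,0,-0.3],[40,0,-0.4,0,0,0,-0.3],[40,0,-0.4,0,0,0,-0.3],[40,0,-0.4,0,0,0,-0.3],[40,0,-0.4,0,0,0,0]]'; python3 -m pendant '[[65,0.15,-0.4,0,0,0,0],[65,0.15,-0.4,0,0,0,0],[65,0.15,-0.4,0,0,0,0],[65,0,0,0,0,0,0]]';python3 look.py w3 8 40
```

```text
clock: 10.53
tool_pos: [519.9, 0.8, 198.0]
ee_rot: [0.0, 3.14, -0.001]
force: [1.2, -0.3, 0.2]
opening: 0.398
grip_force: 0.0
clock: 10.87
tool_pos: [567.5, -121.8, 198.3]
ee_rot: [0.005, 3.136, -0.008]
force: [0.4, -1.1, 0.7]
opening: 0.64
grip_force: 0.0
t 10.9 tcp [ 567.5 -121.8  198.3] yaw 89.8 zt [ 0. -0. -1.] open 0.64 F [ 0.4 -1.1  0.7] g 0.0
bbox [264 133  36  43] rect [550.1 -94.7] [46.  34.8] long axis 7.0 crown~ [549.9 -94.9  13.8] ztop 14.766670788553062
bbox [381 132  41  44] rect [548.6  33.1] [41.4 40.9] long axis 155.0 crown~ [548.9  32.6  12.7] ztop 13.716848359177447
bbox [250 205  51  80] rect [ 649.6 -102.5] [92.3 52.2] long axis 178.0 crown~ [ 648.5 -118.2   23.8] ztop 26.04237501430334
handle1_crown []
handle2_crown []
handle3_crown []
handle4_crown [(0.62, array([ 656.7, -118.1,   15. ]))]
```

View pics/w3.png

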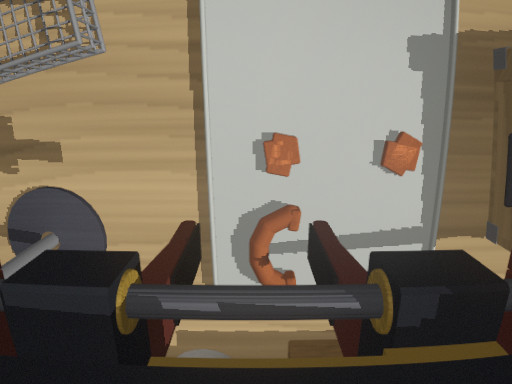

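The picture shows handle B at (275,248) with its crown at (258,250) facing left. Nothing stands near it. The crown is at about (655,-118).

```bash
python3 -m pendant '[[65,0.3,0.01,0,0,0,0],[65,0.3,0.01,-0.05,0,0,0],[65,0.275,0.015,-0.1,0,0,0],[65,0,0,-0.4,0,0,0],[65,0,0,-0.4,0,0,0],[65,0,0,-0.4,0,0,0],[65,0,0,-0.3,0,0,0],[65,0,0,-0.15,0,0,0],[65,0,0,-0.07,0,0,0],[65,0,0,0,0,0,0],[65,0,0,0,0,0,0]]';python3 -m pendant '[[0,0,0,0,0,0,0],[0,0,0,0,0,0,0],[0,0,0,0,0,0,0],[0,0,0,0,0,0,0],[0,0,0,0,0,0,0],[0,0,0,0,0,0,0]]'
```

```text
clock: 12.03
tool_pos: [651.7, -110.0, 10.8]
ee_rot: [-0.004, 3.141, -0.0]
force: [0.3, 0.3, 0.2]
opening: 0.652
grip_force: 0.0
clock: 12.53
tool_pos: [652.1, -111.4, 10.7]
ee_rot: [-0.001, 3.14, -0.001]
force: [1.6, -0.1, 1.2]
opening: 0.265
grip_force: 28.2
```

```bash
python3 -m pendant '[[0,0,0,0.2,0,0,0],[0,0,0,0.4,0,0,0],[0,0,0,0.4,0,0,0],[0,0,0,0.4,0,0,0],[0,-0.2,0,0.3,0,0,0],[0,-0.2,0.3,0,0,0,0.3],[0,-0.2,0.3,0,0,0,0.3],[0,-0.2,0.3,0,0,0,0.3],[0,-0.13,0.3,0,0,0,0.36],[0,-0.1,0.3,0,0,0,0],[0,0,0.4,0,0,0,0],[0,0,0.4,0,0,0,0],[0,0,0.4,0,0,0,0],[0,0,0.4,0,0,0,0],[0,0,0,0,0,0,0],[0,0,0,0,0,0,0]]'
python3 - <<'E'
from h import *
s=st();P=pose("wrist");a,d=snapshot("wrist");cv2.imwrite("pics/w4.png",a[:,:,::-1])
E
```

```text
clock: 13.87
tool_pos: [547.5, 201.0, 179.5]
ee_rot: [0.18, -3.136, 0.0]
force: [-1.3, -0.8, -1.3]
opening: 0.257
grip_force: 28.0
t 13.9 tcp [547.5 201.  179.5] yaw 96.6 zt [-0. -0. -1.] open 0.257 F [-1.3 -0.8 -1.3] g 28.0
```

View pics/w4.png

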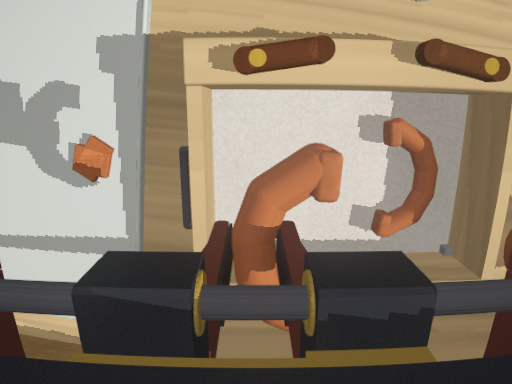

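Handle A lies inside the case at (410,175). Handle B is held with its crown towards the -y wall, and the right button's screw is at (257,57).

```bash
python3 -m pendant '[[0,0,-0.03,-0.3,0,0,0],[0,0,0,-0.4,0,0,0],[0,0,0,-0.4,0,0,0],[0,0,0,-0.3,0,0,0],[0,0,0,-0.2,0,0,0],[0,0,0,0,0,0,0],[0,0,0,0,0,0,0]]'
```

```text
clock: 14.5
tool_pos: [547.5, 194.3, 19.2]
ee_rot: [0.171, -3.134, 0.001]
force: [-0.2, -0.3, -1.6]
opening: 0.253
grip_force: 30.5
```

```bash
python3 -m pendant '[[40,0,0,0,0,0,0],[40,0,0,0,0,0,0],[40,0,0,0.05,0,0,0],[40,0,0,0.4,0,0,0],[40,0,0,0.4,0,0,0],[40,0,0,0.4,0,0,0],[40,0,0,0.4,0,0,0],[0,0,0.1,0.4,0,0,0],[0,0,0.1,0.4,0,0,0],[0,0,0.2,0.4,0,0,0],[0,0.3,0.2,0,0,0,0],[0,0.4,0.1,0,0,0,0],[0,0.4,0.1,0,0,0,0],[0,0.4,0.1,0,0,0,0],[0,0.37,0.2,0,0,0,0],[0,0,0.1,0,0,0,0],[0,0,0,0,0,0,0],[0,0,0,0,0,0,0]]'
python3 - <<'E'
from h import *
s=st()
for c in("top","scene"):
    a,d=snapshot(c);P=pose(c)
    for n in("handle1_crown","handle4_crown"):
        print(c,n,[(round(t["p"],2),at_z(c,[t["pixel"]],19,P)[0,:2]) for t in tip_of(c,n) if t["p"]>.3])
cv2.imwrite("pics/t5.png",a[:,:,::-1])
E
```

```text
clock: 16.0
tool_pos: [733.9, 314.9, 302.9]
ee_rot: [0.176, -3.136, 0.0]
force: [0.4, 0.0, -0.2]
opening: 0.005
grip_force: 0.0
t 16.0 tcp [733.9 314.9 302.9] yaw 96.4 zt [-0. -0. -1.] open 0.005 F [ 0.4  0.  -0.2] g 0.0
top handle1_crown [(0.35, array([559.7, -45.8]))]
top handle4_crown [(0.57, array([548.8, 190.1]))]
scene handle1_crown [(0.76, array([534.2, 373.3]))]
scene handle4_crown []
```

View pics/t5.png

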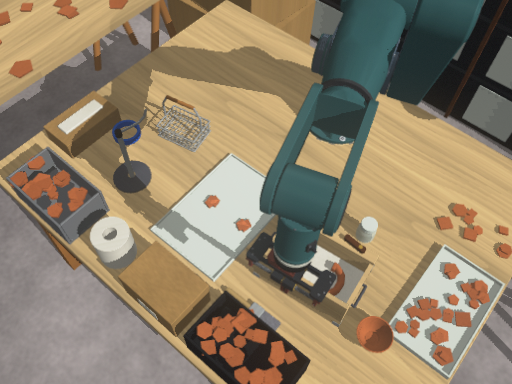

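The picture shows only flat sherds left in the tray, at (212,200) and (243,225), and a handle in the case at (338,275). Next I push the lid.

```bash
python3 -m pendant '[[0,0,0,-0.4,0,0,0],[0,0,0,-0.35,0,0,0],[0,-0.2,-0.02,0,0,0,0],[0,-0.2,-0.02,0,0,0,0],[0,-0.2,-0.02,0,0,0,0],[0,-0.18,-0.02,-0.04,0,0,0],[0,-0.2,-0.02,-0.01,0,0,0],[0,-0.2,-0.02,-0.01,0,0,0],[0,0,0,0,0,0,0]]'
```

```text
clock: 17.05
tool_pos: [613.5, 301.9, 222.1]
ee_rot: [0.175, -3.135, 0.001]
force: [0.0, -0.6, -0.5]
opening: 0.005
grip_force: 0.0
```

```bash
python3 -m pendant '[[0,-0.22,-0.02,-0.07,0,0,0],[0,-0.22,-0.02,-0.09,0,0,0]]';python3 - <<'E'
from h import *
st();a,d=snapshot("scene");cv2.imwrite("pics/t6.png",cv2.resize(a[180:330,200:400,::-1],(800,600)))
E
```

```text
clock: 17.22
tool_pos: [575.8, 298.5, 207.2]
ee_rot: [-0.173, 3.13, 0.001]
force: [4.5, -0.1, -0.4]
opening: 0.007
grip_force: 1.3
t 17.2 tcp [575.8 298.5 207.2] yaw 96.3 zt [ 0.  0. -1.] open 0.007 F [ 4.5 -0.1 -0.4] g 1.3
```

View pics/t6.png

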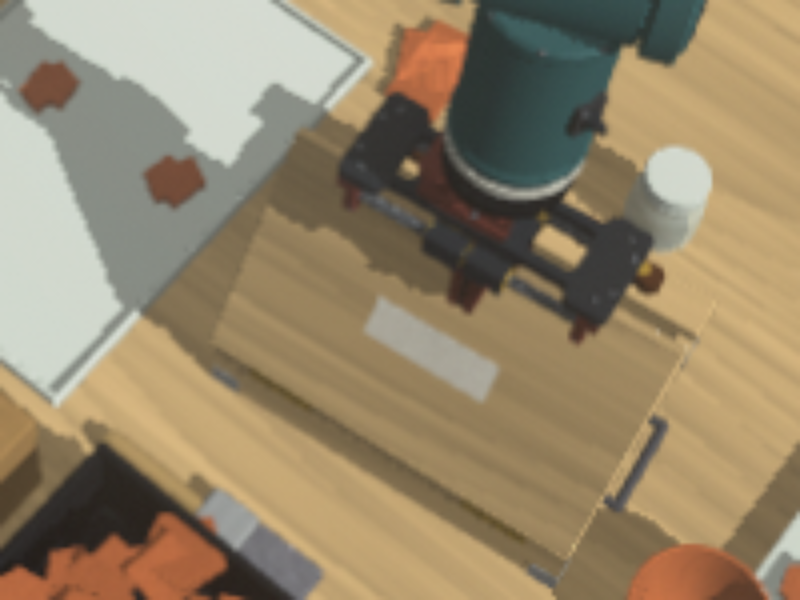

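The lid is tipped well forward, with its outer face up and the fingers at (465,290) behind its upper part. I follow the arc down.

```bash
python3 -m pendant '[[0,-0.2,-0.02,-0.13,0,0,0],[0,-0.2,-0.02,-0.16,0,0,0],[0,-0.15,-0.02,-0.18,0,0,0],[0,-0.14,-0.01,-0.2,0,0,0],[0,-0.08,-0.01,-0.16,0,0,0],[0,-0.05,-0.01,-0.13,0,0,0],[0,-0.04,0,-0.13,0,0,0],[0,-0.02,0,-0.11,0,0,0],[0,0,0,0,0,0,0]]'
```

```text
clock: 18.02
tool_pos: [486.1, 289.8, 85.6]
ee_rot: [-0.174, 3.136, -0.0]
force: [-0.1, -0.3, -0.2]
opening: 0.005
grip_force: 0.0
```

```bash
python3 -m pendant '[[0,0,0,-0.05,0,0,0],[0,0,0,0,0,0,0],[0,0,0,0,0,0,0]]'; python3 -m pendant '[[0,0,0,-0.03,0,0,0],[0,0,0,0,0,0,0],[0,0,0,0,0,0,0]]'
```

```text
clock: 18.27
tool_pos: [486.4, 289.9, 84.9]
ee_rot: [-0.174, 3.135, 0.001]
force: [-11.8, -5.1, 40.9]
opening: 0.004
grip_force: 20.4
clock: 18.52
tool_pos: [486.5, 289.9, 84.7]
ee_rot: [-0.175, 3.134, 0.001]
force: [-17.8, -9.0, 65.2]
opening: 0.004
grip_force: 33.0
```

```bash
python3 -m pendant '[[0,0,0,0.2,0,0,0],[0,0,0,0.4,0,0,0],[0,0,0,0.4,0,0,0],[0,-0.2,0,0.4,0,0,0],[0,-0.2,0,0.2,0,0,0],[0,0,0,0,0,0,0],[0,0,0,0,0,0,0]]'
python3 - <<'E'
from h import *
s=st();P=pose("wrist");a,d=snapshot("wrist");cv2.imwrite("pics/w7.png",a[:,:,::-1])
Z=dict(lid_hinge=73,button_left_pivot=93,button_left_end=93,button_right_pivot=93,button_right_end=93)
for n,z in Z.items():
    print(n,[(round(t["p"],2),np.round(t["pixel"]),at_z("wrist",[t["pixel"]],z,P)[0,:2]) for t in tip_of("wrist",n) if t["p"]>.3])
v,u=np.mgrid[0:384,0:512];w=at_d("wrist",np.c_[u.ravel(),v.ravel()],d.ravel(),P).reshape(384,512,3)
q=w.reshape(-1,3);m=(q[:,0]>470)&(q[:,0]<620)&(abs(q[:,1]-285)<130)&(q[:,2]<120)&(q[:,2]>60)
A=np.c_[q[m],np.ones(m.sum())];print("lid plane",np.linalg.lstsq(A[:,[0,1,3]],A[:,2],rcond=None)[0],np.median(q[m,2]))
F=np.array([420.5,274]);ex=np.array([.994,.11]);ey=np.array([-.11,.994])
for s_ in(85,-85):print(F+17*ex+s_*ey)
E
```

```text
clock: 19.1
tool_pos: [447.5, 290.1, 236.1]
ee_rot: [-0.175, 3.133, 0.002]
force: [0.4, -0.5, -0.1]
opening: 0.004
grip_force: 0.0
t 19.1 tcp [447.5 290.1 236.1] yaw 96.4 zt [ 0.  0. -1.] open 0.004 F [ 0.4 -0.5 -0.1] g 0.0
lid_hinge [(0.71, array([242., 331.]), array([629.4, 295.6]))]
button_left_pivot [(0.58, array([333., 167.]), array([427.3, 360.5]))]
button_left_end [(0.59, array([148., 171.]), array([449.3, 189.7])), (0.56, array([278., 158.]), array([423.9, 309. ]))]
button_right_pivot [(0.94, array([148., 170.]), array([448.7, 190.3]))]
button_right_end [(0.72, array([194., 162.]), array([436.1, 232.6]))]
lid plane [-0.  -0.  85.2] 84.85699389610153
[428.  360.4]
[446.7 191.4]
```

View pics/w7.png

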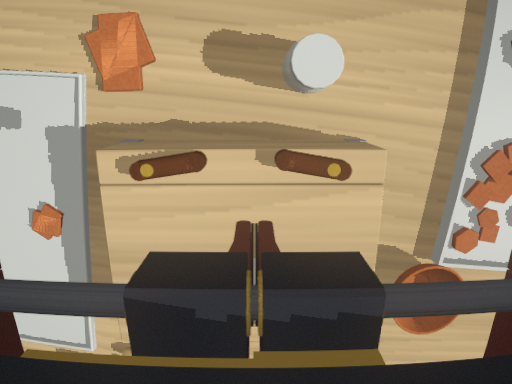

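Both buttons are visible, with screws at (148,170) and (333,168) and arms pointing inward, tipped slightly forward. The lid is flat at 85 mm. Now the left button.

```bash
python3 -m pendant '[[0,-0.3,0.2,-0.1,0,0,0],[0,-0.265,0.177,-0.2,0,0,0],[0,0,0,-0.4,0,0,0],[0,0,0,-0.4,0,0,0],[0,0,0,-0.25,0,0,0],[0,0,0,-0.1,0,0,0],[0,0,0,0,0,0,0],[0,0,0,0,0,0,0]]'
```

```text
clock: 20.07
tool_pos: [390.2, 327.3, 89.3]
ee_rot: [0.174, -3.136, 0.001]
force: [0.3, -0.1, 0.2]
opening: 0.003
grip_force: 0.0
```

```bash
python3 -m pendant '[[0,0.1,-0.03,0.02,0,0,0],[0,0.1,-0.02,0,0,0,0],[0,0.08,-0.02,0,0,0,0],[0,0.08,-0.01,0,0,0,0],[0,0.09,0.01,0,0,0,0],[0,0.08,0.02,0,0,0,0],[0,0.07,0.04,0,0,0,0],[0,0.07,0.05,0,0,0,0],[0,0.05,0.07,0,0,0,0],[0,0.04,0.07,0,0,0,0],[0,0,0,0,0,0,0],[0,0,0,0,0,0,0]]'
```

```text
clock: 21.07
tool_pos: [466.5, 346.3, 91.5]
ee_rot: [-0.175, 3.135, 0.001]
force: [0.2, 0.2, -0.1]
opening: 0.009
grip_force: 0.0
```

```bash
python3 -m pendant '[[0,0,-0.2,0,0,0,0],[0,0,0,0.3,0,0,0],[0,0,0,0.2,0,0,0],[0,-0.2,-0.28,0,0,0,0],[0,-0.2,-0.28,0,0,0,0],[0,-0.22,-0.28,0,0,0,0],[0,0,-0.27,0,0,0,0],[0,0,0,0,0,0,0],[0,0,0,-0.3,0,0,0],[0,0,0,-0.2,0,0,0],[0,0,0,0,0,0,0],[0,0,0,0,0,0,0]]'
```

```text
clock: 22.07
tool_pos: [403.4, 214.5, 91.1]
ee_rot: [0.174, -3.135, 0.001]
force: [-0.3, 0.0, 0.3]
opening: 0.001
grip_force: 0.0
```

Then the right button: push along the arc, back off, rise, and look at both.

```bash
python3 -m pendant '[[0,0.1,0.05,0,0,0,0],[0,0.09,0.05,0,0,0,0],[0,0.08,0.04,0,0,0,0],[0,0.07,0.03,0,0,0,0],[0,0.09,0.01,0,0,0,0],[0,0.08,0,0,0,0,0],[0,0.08,-0.03,0,0,0,0],[0,0.07,-0.03,0,0,0,0],[0,0.06,-0.06,0,0,0,0],[0,0.06,-0.06,0,0,0,0],[0,0,0,0,0,0,0],[0,0,0,0,0,0,0],[0,0,0.2,0,0,0,0],[0,0,0,0.3,0,0,0],[0,0,0.15,0.4,0,0,0],[0,0,0.15,0.4,0,0,0],[0,-0.25,0.2,0.3,0,0,0],[0,0,0,0,0,0,0],[0,0,0,0,0,0,0]]'
python3 - <<'E'
from h import *
s=st();P=pose("wrist");a,d=snapshot("wrist");cv2.imwrite("pics/w8.png",a[:,:,::-1])
for n in("button_left_pivot","button_left_end","button_right_pivot","button_right_end"):
    print(n,[(round(t["p"],2),np.round(t["pixel"]),at_z("wrist",[t["pixel"]],93,P)[0,:2]) for t in tip_of("wrist",n) if t["p"]>.3])
for c in("top","scene"):
    a,d=snapshot(c);P=pose(c)
    for n,z in(("basket_grip",155),("basket",0),("hook_seat",209)):
        print(c,n,[(round(t["p"],2),np.round(t["pixel"]),at_z(c,[t["pixel"]],z,P)[0,:2]) for t in tip_of(c,n) if t["p"]>.3])
E
```

```text
clock: 23.65
tool_pos: [458.3, 283.6, 229.9]
ee_rot: [-0.177, 3.132, 0.002]
force: [-0.4, 0.3, -0.9]
opening: 0.007
grip_force: 0.0
t 23.6 tcp [458.3 283.6 229.9] yaw 96.5 zt [ 0.  0. -1.] open 0.007 F [-0.4  0.3 -0.9] g 0.0
button_left_pivot [(0.64, array([342., 158.]), array([427.2, 358.9]))]
button_left_end [(0.98, array([338., 204.]), array([470.8, 363. ]))]
button_right_pivot [(0.67, array([153., 160.]), array([448.8, 189.6]))]
button_right_end [(0.65, array([341., 157.]), array([426.5, 358.6])), (0.64, array([151., 205.]), array([491.1, 189.2]))]
top basket_grip [(0.89, array([377., 228.]), array([ 412.6, -358.7])), (0.44, array([ 98., 174.]), array([559.6, 471.9]))]
top basket [(0.74, array([363., 231.]), array([ 408.5, -363.2])), (0.54, array([379., 230.]), array([ 413.9, -416.9]))]
top hook_seat [(0.95, array([381., 175.]), array([ 560.9, -354.7])), (0.45, array([195., 210.]), array([452.1, 169.7]))]
scene basket_grip [(0.66, array([182., 101.]), array([ 396.4, -356.4]))]
scene basket [(0.71, array([184., 135.]), array([ 412.7, -350.9]))]
scene hook_seat [(0.91, array([138., 123.]), array([ 578.7, -351.2])), (0.64, array([183., 134.]), array([ 520.1, -220.1]))]
```

View pics/w8.png

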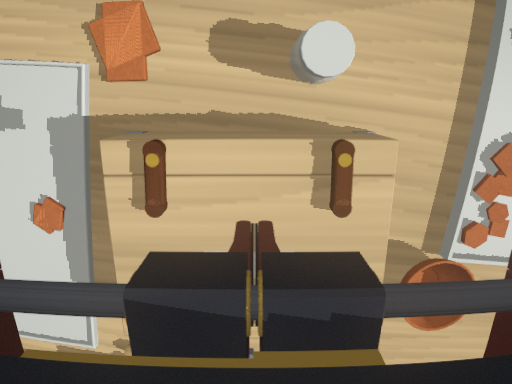

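Both turnbuttons lie square across the lid's edge: screws at (153,160) and (343,160), ends at (151,205) and (338,204). Next I go and look at the basket and hook.

```bash
python3 -m pendant '[[60,0,-0.1,0.2,0,0,-1],[60,0,-0.2,0.3,0,0,-1],[60,0,-0.3,0.3,0,0,-1],[60,0,-0.3,0.2,0,0,-1],[60,0,-0.3,0,0,0,-1],[60,0,-0.3,0,0,0,-1],[60,0,-0.3,0,0,0,-1],[60,0,-0.3,0,0,0,-1],[60,0,-0.3,0,0,0,-1],[60,0,-0.3,0,0,0,-1],[60,0,-0.3,0,0,0,-1],[60,0,-0.3,0,0,0,-1],[60,0,-0.3,0,0,0,-1],[60,0,-0.3,0,0,0,-1],[60,0,-0.3,0,0,0,-1],[60,0,-0.3,0,0,0,-1],[60,0,-0.3,0,0,0,-1],[60,0,-0.3,0,0,0,-1],[60,0,-0.04,0,0,0,-1],[60,0,0,0,0,0,-0.3]]'
python3 -m pendant '[[60,0,0,0,0,0,0],[60,0,0,0,0,0,0]]'
python3 - <<'E'
from h import *
s=st();P=pose("wrist");a,d=snapshot("wrist");cv2.imwrite("pics/w9.png",a[:,:,::-1]);np.savez("w9.npz",a=a,d=d,R=P[0],o=P[1])
for n,z in(("basket_grip",155),("basket",0),("hook_seat",209)):
    print(n,[(round(t["p"],2),np.round(t["pixel"]),at_z("wrist",[t["pixel"]],z,P)[0,:2]) for t in tip_of("wrist",n) if t["p"]>.3])
E
```

```text
clock: 25.97
tool_pos: [458.0, -233.3, 327.2]
ee_rot: [2.232, 2.21, -0.001]
force: [0.0, 0.2, 0.0]
opening: 0.603
grip_force: 0.0
clock: 26.13
tool_pos: [457.9, -231.0, 327.3]
ee_rot: [-2.223, -2.219, 0.0]
force: [-0.9, 0.6, -0.8]
opening: 0.603
grip_force: 0.0
t 26.1 tcp [ 457.9 -231.   327.3] yaw -0.1 zt [-0.  0. -1.] open 0.603 F [-0.9  0.6 -0.8] g 0.0
basket_grip [(0.68, array([208., 287.]), array([ 405.8, -360.8]))]
basket [(0.97, array([216., 233.]), array([ 397.9, -357.1]))]
hook_seat []
```

View pics/w9.png

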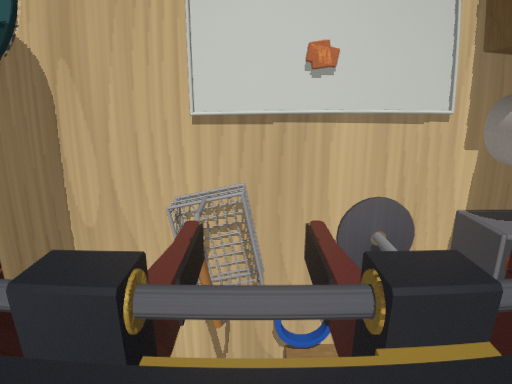

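The basket is at (215,240) and the gripper hides the hook, though the stand's foot shows at (375,230). I move further along -y for a clear view.

```bash
python3 -m pendant '[[60,0.1,-0.3,0,0,0,0],[60,0.1,-0.3,0,0,0,0],[60,0,-0.3,0,0,0,0],[60,0,-0.3,0,0,0,0],[60,0,-0.2,0,0,0,0],[60,0,0,0,0,0,0],[60,0,0,0,0,0,0]]'
python3 - <<'E'
from h import *
s=st();P=pose("wrist");a,d=snapshot("wrist");cv2.imwrite("pics/w10.png",a[:,:,::-1]);np.savez("w9.npz",a=a,d=d,R=P[0],o=P[1])
for n,z in(("basket_grip",155),("basket",0),("hook_seat",209)):
    print(n,[(round(t["p"],2),np.round(t["pixel"]),at_z("wrist",[t["pixel"]],z,P)[0,:2]) for t in tip_of("wrist",n) if t["p"]>.3])
E
```

```text
clock: 26.92
tool_pos: [478.0, -371.2, 327.0]
ee_rot: [-2.224, -2.217, -0.0]
force: [-0.5, -0.1, -0.0]
opening: 0.602
grip_force: 0.0
t 26.9 tcp [ 478.  -371.2  327. ] yaw -0.2 zt [-0.  0. -1.] open 0.602 F [-0.5 -0.1 -0. ] g 0.0
basket_grip [(0.83, array([182., 162.]), array([ 405.1, -359.3]))]
basket [(0.66, array([203., 145.]), array([ 403.2, -359.9])), (0.66, array([360., 174.]), array([ 636.1, -404.1]))]
hook_seat [(0.89, array([362., 172.]), array([ 570.1, -359.3]))]
```

View pics/w10.png

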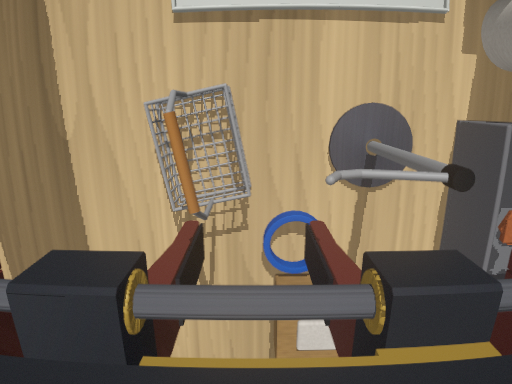

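The wooden grip runs from (172,113) to (192,212). The hook's tip is at (331,179), its dip at (362,173) and the post top at (460,178).

```bash
python3 - <<'E'
from h import *
z=np.load("w9.npz");P=(z["R"],z["o"]);a=z["a"];d=z["d"]
print("grip ends",at_z("wrist",[(170,114),(194,211)],155,P))
print("tip",at_z("wrist",[(331,179)],232,P),"seat",at_z("wrist",[(362,173)],209,P),"posttop",at_z("wrist",[(460,178)],230,P),"foot c",at_z("wrist",[(371,146)],3,P))
for p in[(331,179),(345,176),(362,173),(400,175),(440,177),(182,162),(176,135),(188,190)]:
    D=d[p[1]-3:p[1]+4,p[0]-3:p[0]+4];D=D[D>0];print(p,at_d("wrist",[p],[D.min()],P)[0])
hs=cv2.cvtColor(a,cv2.COLOR_RGB2HSV);m=(hs[...,0]<16)&(hs[...,1]>130);m[:100]=0;m[218:]=0;m[:,:155]=0;m[:,205:]=0
v,u=np.nonzero(m);w=at_z("wrist",np.c_[u,v],158,P)[:,:2];ce,sz,an=cv2.minAreaRect(w.astype(np.float32));print(len(w),np.array(ce),np.array(sz),an)
print(get_state()["joint_pos"])
E
```

```text
grip ends [[ 395.3 -311.4  155. ]
 [ 414.4 -411.2  155. ]]
tip [[ 538.2 -360.3  232. ]] seat [[ 570.3 -360.2  209. ]] posttop [[ 647. -360.  230.]] foot c [[ 648.7 -361.7    3. ]]
(331, 179) [ 537.5 -359.7  235. ]
(345, 176) [ 553.8 -361.4  215.8]
(362, 173) [ 569.9 -360.   210.2]
(400, 175) [ 600.4 -360.2  217.6]
(440, 177) [ 630.9 -359.8  227.1]
(182, 162) [ 406.4 -358.   162.6]
(176, 135) [ 402.  -331.4  163. ]
(188, 190) [ 410.8 -386.6  162.5]
995 [ 405.  -360.7] [ 11.9 104.2] 11.48040771484375
[-0.8  0.3  1.3  0.   1.5 -0.8]
```

```bash
python3 -m pendant '[[60,-0.2,0.1,0,0,0,0.8],[60,-0.2,0.1,0,0,0,0.8],[60,-0.2,0.1,0,0,0,0.64],[60,-0.18,0.07,-0.1,0,0,0],[60,0,0,-0.4,0,0,0],[60,0,0,-0.4,0,0,0],[60,0,0,-0.3,0,0,0],[60,0,0,-0.3,0,0,0],[60,0,0,-0.2,0,0,0],[60,0,0,-0.15,0,0,0],[60,0,0,0,0,0,0],[60,0,0,0,0,0,0]]';python3 -c "
from h import *
st()"
```

```text
clock: 28.12
tool_pos: [399.9, -332.8, 142.3]
ee_rot: [-1.995, -2.425, -0.0]
force: [-0.3, -1.4, 0.3]
opening: 0.603
grip_force: 0.0
t 28.1 tcp [ 399.9 -332.8  142.3] yaw 11.1 zt [-0.  0. -1.] open 0.603 F [-0.3 -1.4  0.3] g 0.0
```

```bash
python3 -m pendant '[[0,0,0,0,0,0,0],[0,0,0,0,0,0,0],[0,0,0,0,0,0,0],[0,0,0,0,0,0,0],[0,0,0,0,0,0,0],[0,0,0,0,0,0,0],[0,0,0,0,0,0,0],[0,0,0,0,0,0,0],[0,0,0,0.1,0,0,0],[0,0,0,0.2,0,0,0],[0,0,0,0.2,0,0,0],[0,0,0,0.3,0,0,-0.4],[0,0,0,0.3,0,0,-0.6],[0,0,0,0,0,0,-0.7],[0,0,0,0,0,0,-0.52],[0,0,0,0,0,0,0],[0,0,0,0,0,0,0]]'
python3 - <<'E'
from h import *
s=st();P=pose("wrist");a,d=snapshot("wrist");cv2.imwrite("pics/w11.png",a[:,:,::-1])
c="scene";a,d=snapshot(c);cv2.imwrite("pics/s11.png",cv2.resize(a[40:220,60:300,::-1],(800,600)))
E
```

```text
clock: 29.53
tool_pos: [399.6, -333.4, 252.3]
ee_rot: [-2.22, -2.221, -0.0]
force: [-0.2, 0.7, -4.3]
opening: 0.13
grip_force: 30.0
t 29.5 tcp [ 399.6 -333.4  252.3] yaw 0.0 zt [-0.  0. -1.] open 0.13 F [-0.2  0.7 -4.3] g 30.0
```

View pics/s11.png

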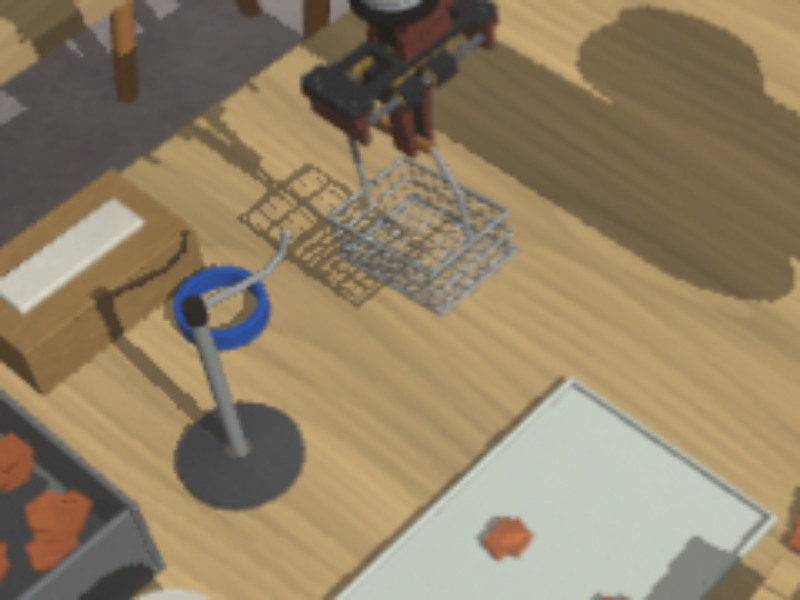

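The scene crop shows the basket held roughly level at (430,230). The hook's tip at (285,237) lies ahead, level with the bail's window.

```bash
python3 -m pendant '[[0,0.1,0,0,0,0,0],[0,0.2,0,0,0,0,0],[0,0.2,0,0,0,0,0],[0,0.2,0,0,0,0,0],[0,0.2,0,0,0,0,0],[0,0.2,0,0,0,0,0],[0,0.2,0,0,0,0,0],[0,0.2,0,0,0,0,0],[0,0.14,0,0,0,0,0],[0,0.06,0,0,0,0,0],[0,0,0,0,0,0,0],[0,0,0,0,0,0,0],[0,0,0,-0.1,0,0,0],[0,0,0,-0.1,0,0,0],[0,0,0,-0.1,0,0,0],[0,0,0,0,0,0,0],[0,0,0,0,0,0,0]]'
python3 - <<'E'
from h import *
s=st()
c="scene";a,d=snapshot(c);cv2.imwrite("pics/s12.png",cv2.resize(a[40:220,60:300,::-1],(800,600)))
E
```

```text
clock: 31.05
tool_pos: [568.8, -333.4, 221.0]
ee_rot: [-2.22, -2.218, 0.001]
force: [-0.0, -0.3, -3.2]
opening: 0.121
grip_force: 30.0
t 31.1 tcp [ 568.8 -333.4  221. ] yaw -0.1 zt [-0.  0. -1.] open 0.121 F [-0.  -0.3 -3.2] g 30.0
```

View pics/s12.png

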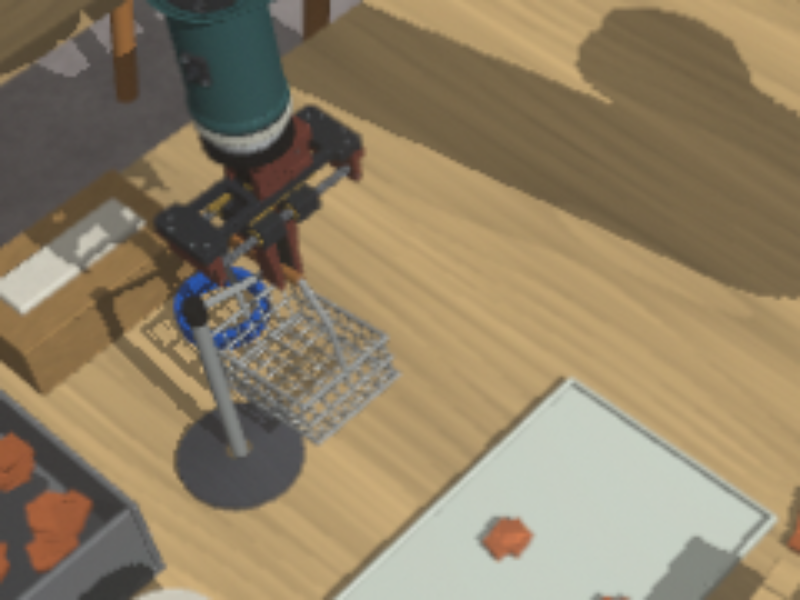

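The basket sits in line in front of the post, with the hook's arm through the bail. I lower it until the hook takes the weight.

```bash
python3 -m pendant '[[0,0,0,-0.08,0,0,0],[0,0,0,-0.06,0,0,0],[0,0,0,0,0,0,0],[0,0,0,0,0,0,0]]';python3 -m pendant '[[0,0,0,-0.05,0,0,0],[0,0,0,0,0,0,0],[0,0,0,0,0,0,0]]'
```

```text
clock: 31.43
tool_pos: [570.5, -334.5, 208.9]
ee_rot: [2.221, 2.22, -0.0]
force: [-0.4, -1.2, 0.4]
opening: 0.128
grip_force: 30.0
clock: 31.68
tool_pos: [570.7, -334.3, 204.7]
ee_rot: [2.221, 2.219, 0.001]
force: [-0.7, 1.1, 6.3]
opening: 0.128
grip_force: 30.0
```

```bash
python3 -m pendant '[[25,0,0,0,0,0,0],[30,0,0,0,0,0,0],[40,0,0,0,0,0,0],[40,0,0,0,0,0,0],[40,0,0,0,0,0,0],[40,0,0,0,0,0,0],[40,0,0,0.1,0,0,0],[40,0,0,0.2,0,0,0],[40,0,0,0.3,0,0,0],[40,0,0,0.4,0,0,0],[40,0,0,0.4,0,0,0],[40,-0.3,0.2,0,0,0,0],[40,-0.3,0.3,0,0,0,0],[40,-0.3,0.3,0,0,0,0],[40,-0.3,0.3,0,0,0,0],[40,0,0,0,0,0,0],[40,0,0,0,0,0,0],[40,0,0,0,0,0,0],[40,0,0,0,0,0,0]]'
python3 - <<'E'
from h import *
s=st()
for c in("top","scene"):
    a,d=snapshot(c);P=pose(c)
    for n,z in(("basket_grip",215),("basket",60),("hook_seat",209),("button_left_end",93),("button_right_end",93)):
        print(c,n,[(round(t["p"],2),np.round(t["pixel"]),at_z(c,[t["pixel"]],z,P)[0,:2]) for t in tip_of(c,n)[:2] if t["p"]>.3])
cv2.imwrite("pics/s13.png",cv2.resize(a[40:310,60:420,::-1],(800,600)))
E
```

```text
clock: 33.27
tool_pos: [452.9, -226.7, 344.1]
ee_rot: [2.221, 2.219, 0.0]
force: [0.6, -0.6, -0.1]
opening: 0.396
grip_force: 0.0
t 33.3 tcp [ 452.9 -226.7  344.1] yaw -0.1 zt [ 0. -0. -1.] open 0.396 F [ 0.6 -0.6 -0.1] g 0.0
top basket_grip []
top basket [(0.44, array([370., 180.]), array([ 573.9, -374.3]))]
top hook_seat [(0.87, array([382., 174.]), array([ 564.2, -358.8]))]
top button_left_end [(0.61, array([216., 255.]), array([325.4, 116.6])), (0.54, array([137., 209.]), array([462. , 366.8]))]
top button_right_end [(0.69, array([194., 205.]), array([478.4, 191.5]))]
scene basket_grip [(0.95, array([138., 120.]), array([ 573. , -358.1])), (0.46, array([223., 212.]), array([643.4,  45.4]))]
scene basket [(0.93, array([146., 152.]), array([ 571.9, -356.8]))]
scene hook_seat [(0.93, array([139., 120.]), array([ 568.4, -357.2]))]
scene button_left_end [(0.68, array([352., 261.]), array([476.8, 370. ]))]
scene button_right_end [(0.72, array([299., 226.]), array([484. , 191.8]))]
```

View pics/s13.png

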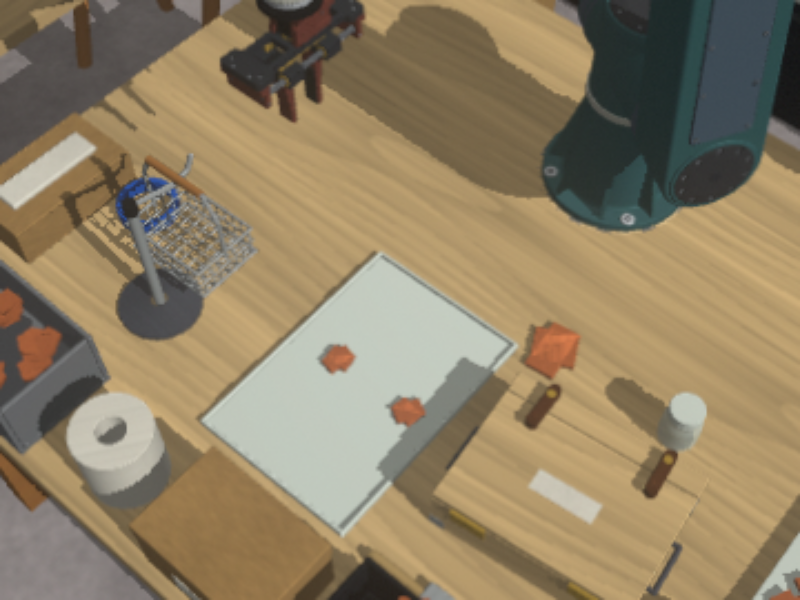

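The basket hangs on the hook at (190,200), the case is shut with both buttons across at (543,405) and (660,475), and the tray holds only the flat sherds. I let it settle and hand in.

```bash
python3 -m pendant '[[40,0,0,0,0,0,0],[40,0,0,0,0,0,0],[40,0,0,0,0,0,0],[40,0,0,0,0,0,0],[40,0,0,0,0,0,0],[40,0,0,0,0,0,0],[40,0,0,0,0,0,0],[40,0,0,0,0,0,0],[40,0,0,0,0,0,0],[40,0,0,0,0,0,0],[40,0,0,0,0,0,0],[40,0,0,0,0,0,0],[40,0,0,0,0,0,0],[40,0,0,0,0,0,0],[40,0,0,0,0,0,0],[40,0,0,0,0,0,0],[40,0,0,0,0,0,0],[40,0,0,0,0,0,0]]'; python3 -c "
from cell import *
print(finish_job())"
```

```text
clock: 35.37
tool_pos: [451.7, -225.6, 343.4]
ee_rot: [-2.222, -2.221, 0.0]
force: [0.5, 0.1, -0.9]
opening: 0.398
grip_force: 0.0
the job is handed in; nothing more can be done
None
```

I handed the job in at about 35 s: both jug handles I found are in the shut case, both turnbuttons are across the lid, and the basket hangs on the hook; the hand-in call returned no verdict, so this rests on the last pictures.

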